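# Take the round dipper off its barbed hook

### The arm

A 6-joint arm with a two-finger parallel gripper is mounted at the origin on the work surface. World frame = base frame: x ahead of the robot, y to its left, z up, the work surface at z = 0. Lengths are in m, angles in degrees, forces in N, time in s.
With the tool pointing down it reaches from about 0.4 to 0.825 m from the base axis. Payload 7 kg.
Tool frame: the origin (TCP) lies at the very end of the fingers, on their centre line; the grasp point (between the pads) lies 19 mm behind it; z points along the fingers, y is the line along which they close (so a half turn about z gives the same grasp; the last joint's range is limited). The gripper opens to 88 mm and grips with 3 to 60 N. Pads are 19 mm wide; open, the fingers measure 130 mm over their backs; the gripper's body (78 mm by 193 mm) begins 47 mm behind the grasp point.
Start: joints at [-54.54, 20.546, 0.682, 0, -70.136, -16.507], TCP at [0.219, -0.638, 0.227] pointing down, gripper open.
Joint ranges: [-176.03, 176.03], [-82.01, 121.73], [-58.28, 71.71], [-173.87, 95.51], [-174.79, -0.11], [-173.66, 173.66]. Speed limits (degrees/s): [136.94, 136.94, 172.46, 180, 180, 180].

### API

Orientations are given as [roll, pitch, yaw] about the fixed x, y, z axes, in that order (R = Rz(yaw) Ry(pitch) Rx(roll)).
In Python, from plant import get_state, capture, close_job, regions_of gives the robot as it stands.
- The arm moves only by the tool jog_arm, never from a script. Its argument "moves" is a list of rows, each a list of 3 entries, a list of its own where there are three numbers: the shift along the tool's x, y, z in cm, then the turn about the tool's z in degrees, then the finger opening in cm, from 0 to 8.76. A call has 1 to 12 rows; each row shifts and turns the commanded pose from where the row before left it, along the tool's axes as they then stand; what a row does not reach is not made up. A row lasts 1/8 s, in which the tool goes at most 62.5 mm and 10.7 degrees, less where a joint would pass 70% of its speed; a pose out of reach is approached as far as the arm can. A call is refused whole if a number of a shift passes 6.25 or a number of a turn 10.7, either way. A call with a gripper value outside its range is refused whole. The fingers move at their own pace and stop on an object; "newtons" is the grip in N (left out, the last holds). Time passes only in rows, so rows that do not move let the fingers close. It gives the time, the measured TCP pose, the force, the opening and the grip force at its end, in the units of the state.
- get_state(): the state, without advancing time (a new reading comes with each control period).
- capture(name): name is "side" or "top"; returns a dict with "pixels" (384x512x3 uint8, blue, green, red), "mtx" (3x3 intrinsics, pixels), "world_from_camera" (4x4, takes a point from camera to world coordinates). Camera axes: x right, y down, z forward; pixel columns grow to the right and rows downward; lengths in m; the calibration is good to about 2 mm. A picture is of the moment at which its call begins. There is no depth.
- close_job(): hands the job in; it is judged then, once.
Trained networks look in a picture, given as the dict that the camera call returned (one of the last four; its "shot" number tells which), for a name from the list of things; names that differ only in an ending like _2 or _b are one class to them, and where a whole thing is asked for, a point or a joint stands for the part that bears it (a point fixed in the world has none). Each returns a list of dicts, best first, with "confidence" (0 to 1); they miss things now and then, are a little off and sometimes report something else, mostly with a low value. They report only what shows in the picture. A call takes as long as a camera call. They do not tell look-alikes from the thing itself.
- regions_of(picture, thing): "pixels" (384x512 bool, what is visible of it) and "pixel" ([column, row] in pixels, amid what is visible of it).
The state is a dict: "time_s": time; "joints": joint angles; "qd": joint speeds; "joint_torque": joint torques, N m; "tcp_pos": TCP position; "eef_rot": TCP orientation; "contact_force": force on the tool from outside, world axes, zero at the start; "moment": the same for the moment, N m; "gripper_width": finger opening in m; "gripper_force": force on a finger pad.
Only numpy, scipy, OpenCV 4.12 (cv2) and the standard library are available. Lean on these libraries where they do the work, as an engineer would, in place of code of your own. Each camera call takes 0.05 s, during which the arm holds its last target. There are 200 camera calls.

### The job

Take the dipper with the round cup off its barbed hook without forcing it: raise it a little, tilt it so that its cup swings out away from the post, and bring its window up and out over the barb tip. Then set it down gently, standing upright in the shallow metal drip tray, and let go. Leave the dipper with the square cup hanging on its own hook.

Things in the scene. Friction and masses are not known exactly. Their poses are not given: they have to be found in the camera images.
- round_dipper: steel dipper, round cup 52 wide. Heights from origin (centre of cup's underside), mm: cup to 40; flat neck 22 wide (y), 4 thick (x); window frame 70-134, 42 wide (y), 4-6 thick, its opening 30 wide, from 78 to 126; grey plastic grip 134-184, 16 (x) by 22 (y). z up through the grip, x through the window. 0.25 kg. It hangs by the top of its window on stand's hook, x roughly along the arm, outward.
- stand: fixed stand; origin: foot's underside, on the axis of the 12 mm post; foot 90 wide; z up. Hook of 6 mm bar: level arm, top at z 180, along +x (away from the robot) to x 98, then up, leaning 9 deg back to the barb tip at x 87, z 230 (mm). Arm to tip is 56 high, the window 48: it passes only tilted, 30-45 deg, grip toward post, cup outward. An unlisted twin holds the square dipper.
- tray: shallow bare aluminium drip tray on the bench, fixed, empty; 180 (x) by 150 (y) mm outside, walls 3 mm thick and 16 mm high, floor 3 mm thick. Origin: centre of its underside, z up.
- square_dipper: like the round dipper in all but its cup, which is square, 46 mm wide and 40 mm high; same neck, window, grip, origin and axes. It hangs in the same way on the other, unlisted hook stand, on the other side of the bench's middle, and stays there.
Not all that is in view belongs to the job. What is shaped like the stand but brown or pink is not meant.

How it is judged (in metres and radians):
On the way:
1. the round dipper is off the hook, beyond the barb tip and upright again and touching the stand no more (contact force between round_dipper and stand below 0.05 N and horizontal distance between round_dipper and stand above 0.135 m and angle between round_dipper's own z axis and vertical below 0.35 rad), for 0.1 s.
At the end, for the whole second after the job is handed in: The round dipper stands upright (within 10 degrees) on the floor of the drip tray, its whole cup inside the walls (cup centre within 65 mm of the tray's centre along its length and 50 mm across), at rest and released; the square dipper still hangs within 50 mm of where it was (x of round_dipper in the frame of tray between -0.065 and 0.065 m and y of round_dipper in the frame of tray between -0.05 and 0.05 m and height (world z) of round_dipper below 0.012 m and angle between round_dipper's own z axis and vertical below 0.17 rad and linear speed of round_dipper below 0.02 m/s and contact force between round_dipper and the fingers below 0.05 N and distance of square_dipper from where it was at the start of the episode below 0.05 m); the robot touches nothing.
It fails at once if the square dipper is knocked about or taken (moved more than 50 mm) (distance of square_dipper from where it was at the start of the episode above 0.05 m).
It fails at once if the hook is forced: the dipper is dragged or knocked against the stand with more than 100 N (contact force between round_dipper and stand above 100 N).
It fails at once if the round dipper is dropped: it falls free of the fingers at more than 0.6 m/s (a fall of about 20 mm) (contact force between round_dipper and the fingers below 0.05 N and linear speed of round_dipper above 0.6 m/s).
It fails at once if the dipper is slammed down into the tray (more than 200 N) (contact force between round_dipper and tray above 200 N).
It also fails if it takes over 46 s, if anything falls off the work surface, if the arm or the gripper's body presses on something with over 40 N, if the wrist force passes 120 N, or if a joint passes its speed limit or range.

## Working session

There is one attempt and no reset: what is moved stays moved. The work goes in short steps, Python scripts to look and compute and a tool call to move; the robot and the scene stay as the last step left them, time stands still between calls to the robot, and variables do not carry over. Pictures are saved under pics/ and viewed, at most 10 in all, crops included, and the job is handed in when it is done.

Besides the shell and the picture viewer there is one more tool, called after "Emit:" in YAML: its name, and indented under it one key for each argument. jog_arm: Moves the arm, as the interface text tells. Its arguments: {"type":"object","properties":{"moves":{"type":"array"},"newtons":{"type":"number"}},"required":["moves"]}

```bash
mkdir -p pics
cat > h.py <<'E'
import numpy as np,cv2
from plant import *
def ray(p,uv):
    T=np.array(p["world_from_camera"]);d=np.linalg.inv(np.array(p["mtx"]))@[uv[0],uv[1],1];d=T[:3,:3]@d
    return T[:3,3],d/np.linalg.norm(d)
def atz(p,uv,z):
    o,d=ray(p,uv);return o+d*(z-o[2])/d[2]
def proj(p,X):
    T=np.linalg.inv(np.array(p["world_from_camera"]));c=T[:3,:3]@np.array(X)+T[:3,3];q=np.array(p["mtx"])@c;return q[:2]/q[2]
def tri(p,a,q,b):
    o1,d1=ray(p,a);o2,d2=ray(q,b);s=np.linalg.lstsq(np.c_[d1,-d2],o2-o1,rcond=None)[0]
    x,y=o1+d1*s[0],o2+d2*s[1];return (x+y)/2,np.linalg.norm(x-y)
E
python3 - <<'E'
from h import *
np.set_printoptions(precision=3,suppress=True)
s=capture("side");t=capture("top")
cv2.imwrite("pics/a.png",np.vstack([s["pixels"],t["pixels"]]) if 0 else np.hstack([cv2.resize(s["pixels"],(400,300)),cv2.resize(t["pixels"],(400,300))]))
cv2.imwrite("pics/s.png",cv2.resize(s["pixels"],(800,600)));cv2.imwrite("pics/t.png",cv2.resize(t["pixels"],(800,600)))
for n,p in(("s",s),("t",t)):
    print(n,p["world_from_camera"],p["mtx"])
    for k in("round_dipper","square_dipper","stand","tray"):
        for r in regions_of(p,k):
            m=r["pixels"];ys,xs=np.nonzero(m);print(n,k,r["confidence"],np.array(r["pixel"]),xs.min(),xs.max(),ys.min(),ys.max(),m.sum())
print(get_state())
E
```

```text
s [[ 0.947 -0.198  0.253  0.278]
 [-0.321 -0.614  0.721 -0.634]
 [ 0.013 -0.764 -0.645  0.56 ]
 [ 0.     0.     0.     1.   ]] [[380.33    0.    253.461]
 [  0.    380.33  189.498]
 [  0.      0.      1.   ]]
s round_dipper 0.57 [309.2 212.2] 291 323 145 242 1662
s square_dipper 0.58 [235.3 110. ] 224 248 52 130 926
s stand 0.97 [172.9 296.2] 147 220 180 325 2728
s stand 0.61 [278.  249.6] 253 338 149 277 2223
s stand 0.56 [312.3 317.8] 277 387 213 356 3507
s tray 0.93 [319.7 184.8] 273 365 159 210 2885
t [[ 0.004 -0.989  0.145  0.335]
 [-1.    -0.002  0.017 -0.088]
 [-0.016 -0.145 -0.989  1.014]
 [ 0.     0.     0.     1.   ]] [[423.305   0.    255.458]
 [  0.    423.305 188.03 ]
 [  0.      0.      1.   ]]
t round_dipper 0.55 [319.4 159.1] 305 335 144 178 645
t square_dipper 0.75 [131.9 163.3] 108 152 147 180 837
t stand 0.92 [311.7 189. ] 296 333 130 210 1181
t stand 0.87 [329.8 276.4] 310 349 232 296 1296
t stand 0.55 [380.4 193.7] 358 401 139 215 1295
t tray 0.86 [241.4 125.6] 206 278 86 166 4438
{'time_s': 0.5, 'joints': array([-54.539,  20.547,   0.68 ,  -0.001, -70.135, -16.507]), 'qd': array([-0.062, -0.043,  0.046,  0.059, -0.003, -0.085]), 'joint_torque': array([  0.001, -58.18 ,  29.307,   6.997,   0.012,  -0.   ]), 'tcp_pos': array([ 0.219, -0.638,  0.227]), 'eef_rot': array([ 179.998,    0.001, -161.047]), 'contact_force': array([-0.411, -0.231, -0.167]), 'moment': array([ 0.004,  0.   , -0.032]), 'gripper_force': 0.0, 'gripper_width': 0.08743702747349504}
```

View pics/s.png

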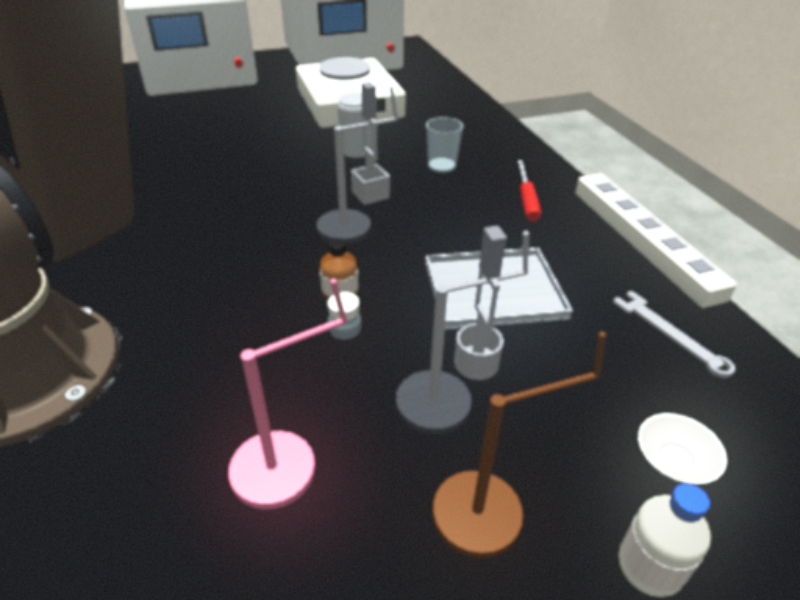

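View pics/t.png

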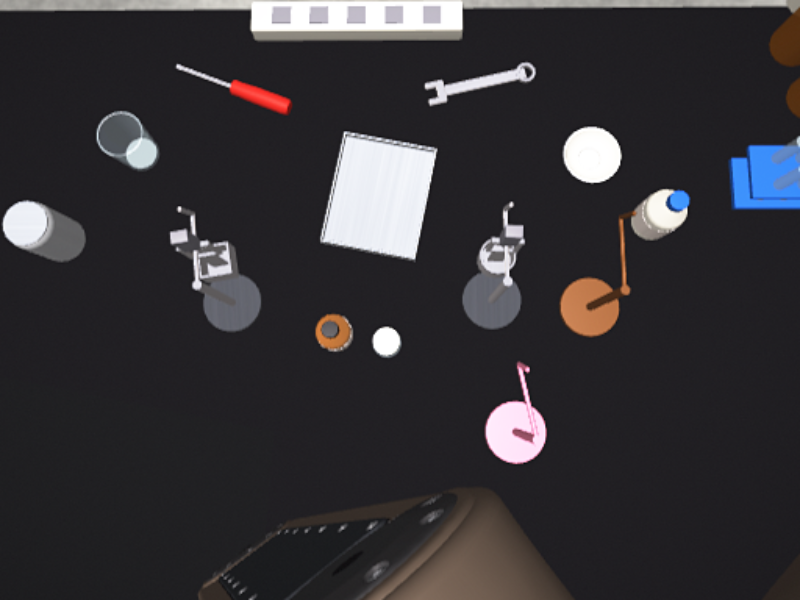

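The candidates are as follows:
- **Round dipper:** side view about (478,350), top view about (498,250), in the 800-wide pictures. It hangs on a grey stand and has the round cup.
- **Square dipper:** side (370,185), top (215,260), on the other grey stand.
- **Brown and pink stands:** side (480,510) and (270,465). These are decoys.
- **Tray:** side (497,285), top (380,195).

I'll confirm this in one enlarged crop.

Run:
```python
from h import *
s=capture("side");t=capture("top")
a=cv2.resize(s["pixels"][135:285,245:345],(400,600),interpolation=cv2.INTER_CUBIC)
b=cv2.resize(t["pixels"][120:220,285:352],(400,597),interpolation=cv2.INTER_CUBIC)
b=cv2.resize(b,(400,600));cv2.imwrite("pics/c.png",np.hstack([a,b]))
```

```text
(no output)
```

View pics/c.png

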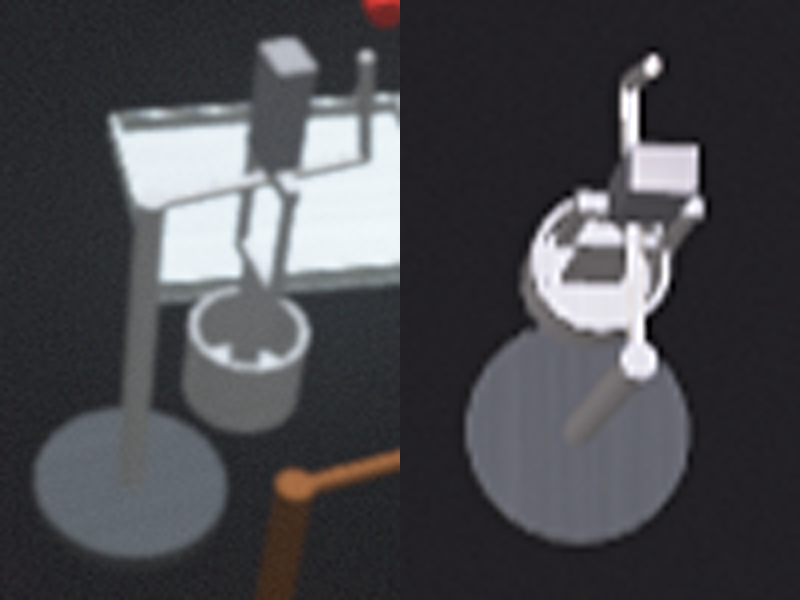

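The crop shows the round cup on the grey stand, so this is the right dipper. In crop pixels, side view, the post top is at (148,195), the barb tip at (367,57) and the grip top at (287,55). In the top view the post top is at (638,358), the barb tip at (652,66) and the grip top at (665,168).

Run:
```python
from h import *
np.set_printoptions(precision=4,suppress=True)
s=capture("side");t=capture("top")
P={"post":((282,184),(324.9,179.7)),"tip":((336.75,149.3),(327.2,131)),"grip":((316.75,148.75),(329.4,148)),"foot":((277.5,255.5),(314.8,192)),"cup":((308,219),None)}
for k,(a,b) in P.items():
    if b: print(k,tri(s,a,t,b))
print("tip@z",atz(s,P["tip"][0],.229),atz(t,P["tip"][1],.229))
print("post@z",atz(s,P["post"][0],.182),atz(t,P["post"][1],.182))
print("grip@z",atz(s,P["grip"][0],.238),atz(t,P["grip"][1],.238))
print("foot",atz(t,P["foot"][1],.008), atz(s,P["foot"][0],.008))
r=regions_of(t,"tray")[0]["pixels"].astype(np.uint8)
c=cv2.boxPoints(cv2.minAreaRect(np.argwhere(r)[:,::-1].astype(np.float32)))
q=np.array([atz(t,x,.012) for x in c]);print("tray top",q.mean(0),np.linalg.norm(q[1]-q[0]),np.linalg.norm(q[2]-q[1]),q)
```

```text
post (array([ 0.4742, -0.2122,  0.1812]), np.float64(0.0009215936551564856))
tip (array([ 0.5617, -0.2119,  0.2283]), np.float64(0.0012114713539466148))
grip (array([ 0.5257, -0.2136,  0.2379]), np.float64(0.0004527206494915347))
foot (array([ 0.4745, -0.2135,  0.0098]), np.float64(0.001904685968204459))
tip@z [ 0.5617 -0.2128  0.229 ] [ 0.5609 -0.2115  0.229 ]
post@z [ 0.4733 -0.2131  0.182 ] [ 0.4745 -0.2123  0.182 ]
grip@z [ 0.5259 -0.2137  0.238 ] [ 0.5254 -0.2135  0.238 ]
foot [ 0.4738 -0.2135  0.008 ] [ 0.4761 -0.2123  0.008 ]
tray top [ 0.639  -0.0374  0.012 ] 0.1886732726657247 0.15717322712730583 [[ 0.5609  0.0541  0.012 ]
 [ 0.7471  0.0234  0.012 ]
 [ 0.716  -0.1307  0.012 ]
 [ 0.5319 -0.0964  0.012 ]]
```

Emit:
jog_arm:
  moves:
    - [[0,0,-5],9.5,8.7]
    - [[0,0,-5.3],9.45,8.7]
    - [[-3.1,4.2,0],0,8.7]
    - [[-3.1,4.2,0],0,8.7]
    - [[-3.1,4.2,0],0,8.7]
    - [[-3.1,4.2,0],0,8.7]
    - [[-3.1,4.2,0],0,8.7]
    - [[-3.1,4.2,0],0,8.7]
    - [[-3.1,4.2,0],0,8.7]
    - [[-3.1,4.2,0],0,8.7]
    - [[-3,4.2,0],0,8.7]
    - [[0,0,0],0,8.7]
  newtons: 10

```text
time_s: 2.25
tcp_pos: [0.4988, -0.2578, 0.3294]
eef_rot: [180.0, 0.0, -179.8]
contact_force: [0.0, -1.0, -0.2]
gripper_width: 0.0869
gripper_force: 0.0
```

Emit:
jog_arm:
  moves:
    - [[-2.7,4.45,0],0,8.7]
    - [[0,0,0],0,8.7]
    - [[0,0,4.4],0,6]
    - [[0,0,4.5],0,6]
    - [[0,0,4.5],0,5]
    - [[0,0,0],0,4]
    - [[0,0,0],0,3]
    - [[0,0,0],0,2]
    - [[0,0,0],0,1]
    - [[0,0,0],0,1]
  newtons: 10

```text
time_s: 3.5
tcp_pos: [0.5249, -0.2158, 0.1968]
eef_rot: [-180.0, 0.1, -180.0]
contact_force: [0.4, 0.0, 5.9]
gripper_width: 0.0223
gripper_force: 10.0
```

```bash
python3 - <<'E'
import numpy as np
# hook frame mm; pivot local z 160. report clearance of dipper pts along unhook, for theta
E
python3 - <<'E'
from h import *
s=get_state();print({k:s[k] for k in("time_s","tcp_pos","contact_force","gripper_width","gripper_force")})
p=capture("side");cv2.imwrite("pics/d.png",cv2.resize(p["pixels"][100:300,200:400],(600,600),interpolation=cv2.INTER_CUBIC))
E
```

```text
{'time_s': 3.5, 'tcp_pos': array([ 0.52493881, -0.21585   ,  0.19678459]), 'contact_force': array([0.35331248, 0.03273088, 5.87159837]), 'gripper_width': 0.022265227000857958, 'gripper_force': 10.000171959400177}
```

View pics/d.png

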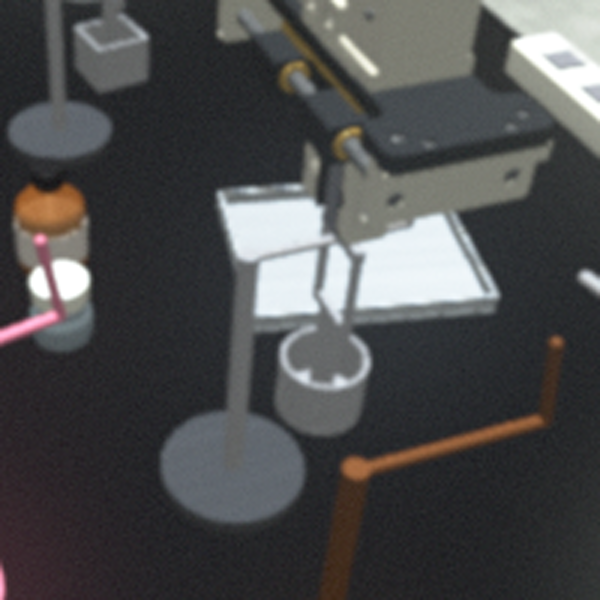

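Emit:
jog_arm:
  moves:
    - [[0,0.2,-0.5],0,1]
    - [[0,0.1,-0.4],0,1]
    - [[0.9,0,0],0,1]
    - [[0.9,0,0],0,1]
    - [[0.8,0,0],0,1]
    - [[0.7,0,0],0,1]
    - [[0.7,0,0],0,1]
    - [[0.7,0,0],0,1]
    - [[0.6,0,0],0,1]
    - [[0.6,0,0],0,1]
    - [[0.6,0,0],0,1]
    - [[0,0,0],0,1]
  newtons: 15

```text
time_s: 5.05
tcp_pos: [0.4583, -0.2128, 0.2043]
eef_rot: [180.0, -0.1, 180.0]
contact_force: [1.7, -0.7, -2.8]
gripper_width: 0.0217
gripper_force: 15.0
```

Run:
```python
from h import *
p=capture("side");cv2.imwrite("pics/e.png",cv2.resize(p["pixels"][100:300,200:400],(600,600),interpolation=cv2.INTER_CUBIC))
```

```text
(no output)
```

View pics/e.png

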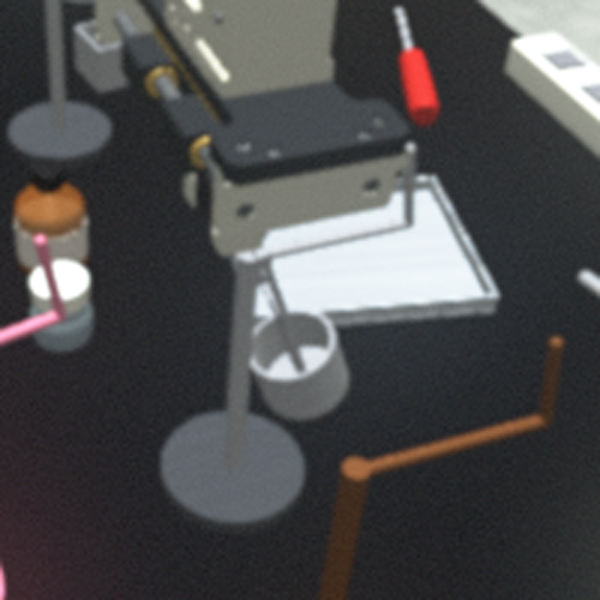

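Emit:
jog_arm:
  moves:
    - [[0.5,0,0],0,1]
    - [[0.5,0,0],0,1]
    - [[0.5,0,0],0,1]
    - [[0.5,0,0],0,1]
    - [[0.5,0,0],0,1]
    - [[0.4,0,0],0,1]
    - [[0,0,0],0,1]
    - [[0,0,0],0,1]
  newtons: 15

```text
time_s: 6.1
tcp_pos: [0.4303, -0.2129, 0.2049]
eef_rot: [-180.0, 0.0, -180.0]
contact_force: [3.0, 0.4, -3.1]
gripper_width: 0.022
gripper_force: 15.0
```

Run:
```python
from h import *
s=get_state();print(s["tcp_pos"],s["contact_force"])
p=capture("side");im=cv2.resize(p["pixels"][150:270,230:350],(600,600),interpolation=cv2.INTER_CUBIC)
G=np.array(s["tcp_pos"])+[0,0,.019]
for a,c in((30,(0,0,255)),(40,(0,255,0))):
    t=np.radians(a);q=G+.16*np.array([np.sin(t),0,-np.cos(t)]);ex=np.array([np.cos(t),0,np.sin(t)])*.026;ez=np.array([-np.sin(t),0,np.cos(t)])
    pts=[(proj(p,x)-[230,150])*5 for x in(q-ex,q+ex,q+ex+.04*ez,q-ex+.04*ez)]
    cv2.polylines(im,[np.int32(pts)],True,c,1)
cv2.imwrite("pics/f.png",im)
```

```text
[ 0.43028573 -0.21293851  0.20488851] [ 2.96363068  0.43936699 -3.05549633]
```

View pics/f.png

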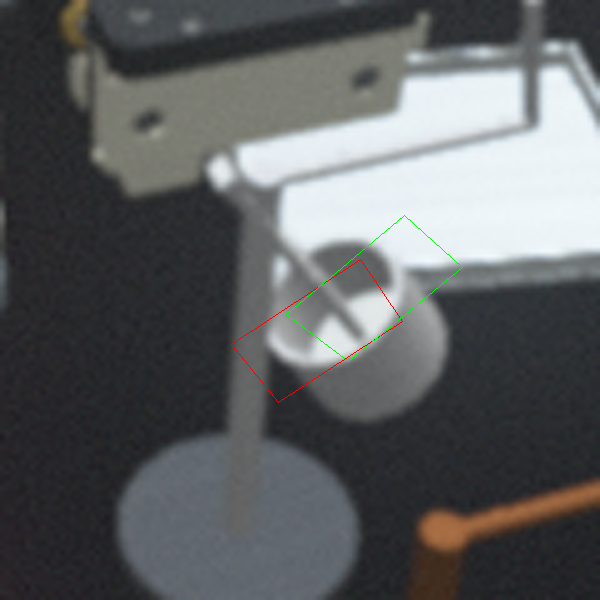

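```bash
cat > fit.py <<'E'
from h import *
from scipy.optimize import minimize
def model(p,G,a,L,y,sc=4):
    t=np.radians(a);ez=np.array([-np.sin(t),0,np.cos(t)]);ex=np.array([np.cos(t),0,np.sin(t)]);ey=np.array([0,1,0]);O=G-L*ez+y*ey
    im=np.zeros((384*sc,512*sc),np.uint8)
    def hull(P):
        q=np.array([proj(p,O+x*ex+yy*ey+z*ez) for x,yy,z in P])*sc;cv2.fillConvexPoly(im,cv2.convexHull(np.int32(q)),1)
    A=np.linspace(0,2*np.pi,40);hull([(.026*np.cos(b),.026*np.sin(b),z) for b in A for z in(0,.04)])
    bx=lambda y0,y1,z0,z1:hull([(x,yy,z) for x in(-.0025,.0025) for yy in(y0,y1) for z in(z0,z1)])
    bx(-.011,.011,.04,.07);bx(-.021,.021,.07,.078);bx(-.021,-.015,.07,.134);bx(.015,.021,.07,.134)
    return im
def fit(p,G,m,sc=4,a0=35):
    M=cv2.resize(m.astype(np.uint8),None,fx=sc,fy=sc,interpolation=cv2.INTER_NEAREST)>0
    # ignore model area outside plausible visibility: score on lower part (cup) only
    def cost(v):
        im=model(p,G,v[0],v[1]/1000,v[2]/1000)>0
        return -(im&M).sum()/(im|M).sum()
    return min((minimize(cost,[a,L,0],method="Nelder-Mead",options=dict(initial_simplex=[[a,L,0],[a+5,L,0],[a,L+6,0],[a,L,3]],xatol=.2,fatol=1e-4)) for a in(a0-5,a0+5) for L in(158,168)),key=lambda r:r.fun)
E
python3 - <<'E'
from fit import *
G=np.array(get_state()["tcp_pos"])+[0,0,.019]
for n in("side","top"):
    p=capture(n)
    for k in regions_of(p,"round_dipper")[:2]:
        m=k["pixels"];ys,xs=np.nonzero(m);print(n,k["confidence"],m.sum(),xs.min(),xs.max(),ys.min(),ys.max())
        if n=="side" and abs(k["pixel"][0]-300)<40: r=fit(p,G,m);print(r.x,r.fun)
E
```

```text
side 0.67 1011 271 317 180 233
[ 33.1124118  200.82950217  25.72075753] -0.8657797238127316
```

```bash
sed -i 's#v\[2\]/1000)>0#0)>0#' fit.py
python3 - <<'E'
from fit import *
G=np.array(get_state()["tcp_pos"])+[0,0,.019]
for i in range(2):
    p=capture("side");k=regions_of(p,"round_dipper")
    if k:
        r=fit(p,G,k[0]["pixels"]);print(r.x,r.fun)
E
```

```text
[ 34.44786449 170.03069942  -7.30498274] -0.8649789029535865
[ 34.42762378 169.1821427    0.21021301] -0.8171539166751554
```

Emit:
jog_arm:
  moves:
    - [[0,0,0],0,1]
    - [[0.4,0,0],0,1]
    - [[0.4,0,0],0,1]
    - [[0.1,0,0],0,1]
    - [[0,0,0],0,1]
  newtons: 30

```text
time_s: 7.18
tcp_pos: [0.4233, -0.2127, 0.2048]
eef_rot: [180.0, 0.2, -180.0]
contact_force: [10.2, 0.6, -5.0]
gripper_width: 0.0217
gripper_force: 30.0
```

Emit:
jog_arm:
  moves:
    - [[0,0,0],0,1]
    - [[0,0,0],0,1]
    - [[-0.2,0,0],0,1]
    - [[-0.3,0,0],0,1]
    - [[0,0,0],0,1]
  newtons: 60

```text
time_s: 7.8
tcp_pos: [0.4252, -0.2128, 0.2039]
eef_rot: [180.0, -0.1, 180.0]
contact_force: [2.1, 0.9, -3.3]
gripper_width: 0.0217
gripper_force: 60.0
```

Run:
```python
from fit import *
s=get_state();G=np.array(s["tcp_pos"])+[0,0,.019];print(s["tcp_pos"],s["contact_force"])
for i in range(2):
    p=capture("side");k=regions_of(p,"round_dipper")
    if k:
        r=fit(p,G,k[0]["pixels"]);print(r.x,r.fun)
```

```text
[ 0.42522656 -0.21283651  0.20389796] [ 2.06795437  0.89476758 -3.2751717 ]
[ 3.76771160e+01  1.70140773e+02 -2.39415400e-02] -0.827786940913942
[ 37.7989339  169.34535544   0.43062539] -0.8340196695896517
```

Emit:
jog_arm:
  moves:
    - [[-0.3,0,-0.4],0,1]
    - [[-0.6,0,-0.3],0,1]
    - [[-1.2,0,0],0,1]
    - [[-1.2,0,0],0,1]
    - [[-1.2,0,0],0,1]
    - [[-1.2,0,0],0,1]
    - [[-1.2,0,0],0,1]
    - [[-1,0,0],0,1]
    - [[-1,0,0],0,1]
    - [[-0.6,0,0],0,1]
    - [[-0.4,0,0],0,1]
    - [[0,0,0],0,1]
  newtons: 60

```text
time_s: 9.5
tcp_pos: [0.5252, -0.2129, 0.2115]
eef_rot: [180.0, -0.0, -180.0]
contact_force: [0.1, 0.2, -3.1]
gripper_width: 0.0217
gripper_force: 60.0
```

Run:
```python
from fit import *
s=get_state();G=np.array(s["tcp_pos"])+[0,0,.019];print(s["tcp_pos"],s["contact_force"])
p=capture("side")
for i in range(2):
    if i:p=capture("side")
    k=regions_of(p,"round_dipper")
    if k:
        r=fit(p,G,k[0]["pixels"]);print(r.x,r.fun)
cv2.imwrite("pics/g.png",cv2.resize(p["pixels"][100:270,230:400],(600,600),interpolation=cv2.INTER_CUBIC))
```

```text
[ 0.52524728 -0.21286407  0.21149478] [ 0.13385729  0.23334589 -3.13937774]
[ 38.08464519 169.20086741  -5.13480124] -0.8093954766434158
[ 38.09821348 169.15573475   0.40574863] -0.805233033524121
```

View pics/g.png

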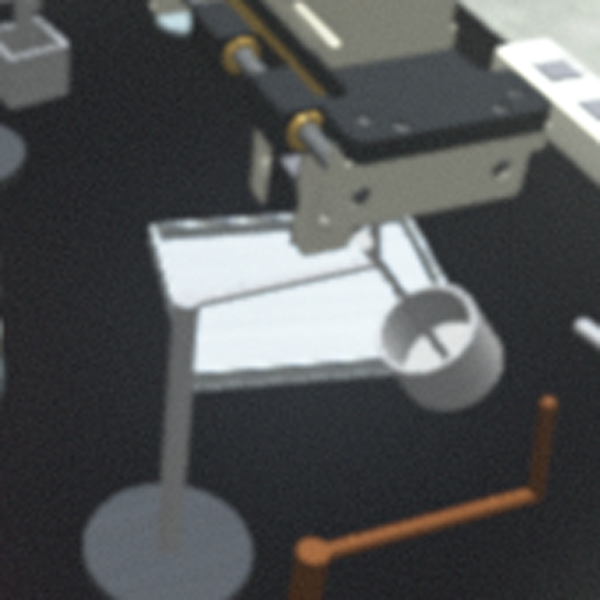

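The tilt holds at 38° and the hook is free, with only the weight showing. The barb at about (375,240) passes through the window. Next I lift.

Emit:
jog_arm:
  moves:
    - [[0.1,0,-0.8],0,1]
    - [[0.1,0,-0.8],0,1]
    - [[0.1,0,-0.8],0,1]
    - [[0,0,-0.8],0,1]
    - [[0,0,-0.8],0,1]
    - [[0,0,-0.8],0,1]
    - [[0,0,-0.8],0,1]
    - [[0,0,-0.4],0,1]
    - [[0,0,0],0,1]
  newtons: 60

```text
time_s: 10.82
tcp_pos: [0.5223, -0.2129, 0.2718]
eef_rot: [180.0, 0.0, -180.0]
contact_force: [-0.0, -0.1, -2.8]
gripper_width: 0.0218
gripper_force: 60.0
```

Emit:
jog_arm:
  moves:
    - [[-1,0,0],0,1]
    - [[-2,0,0],0,1]
    - [[-2,0,0],0,1]
    - [[-2,0,0],0,1]
    - [[-2,0,0],0,1]
    - [[-1.7,1,0],0,1]
    - [[-1,2,0],0,1]
    - [[0,3,0],0,1]
    - [[0,3,0],0,1]
    - [[0,3,0],0,1]
    - [[0,3,0],0,1]
    - [[0,2.6,0],0,1]
  newtons: 60

```text
time_s: 12.32
tcp_pos: [0.6389, -0.0343, 0.2718]
eef_rot: [180.0, 0.0, -179.9]
contact_force: [-0.5, -0.2, -2.8]
gripper_width: 0.0212
gripper_force: 60.0
```

Emit:
jog_arm:
  moves:
    - [[0,0,0],0,1]
    - [[0,0,2],0,1]
    - [[0,0,2],0,1]
    - [[0,0,2],0,1]
    - [[0,0,2],0,1]
    - [[0,0,1.4],0,1]
    - [[0,0,0],0,1]
  newtons: 60

```text
time_s: 13.2
tcp_pos: [0.6385, -0.0369, 0.1766]
eef_rot: [-180.0, -0.1, -180.0]
contact_force: [-0.3, -0.2, -3.5]
gripper_width: 0.0217
gripper_force: 60.0
```

Run:
```python
from fit import *
s=get_state();G=np.array(s["tcp_pos"])+[0,0,.019];print(s["tcp_pos"],s["contact_force"])
p=capture("side");k=regions_of(p,"round_dipper")
for q in k[:1]:
    r=fit(p,G,q["pixels"]);print(r.x,r.fun)
cv2.imwrite("pics/i.png",cv2.resize(p["pixels"][60:260,230:430],(600,600),interpolation=cv2.INTER_CUBIC))
```

```text
[ 0.63849002 -0.03686534  0.17656582] [-0.34290181 -0.23606568 -3.4515239 ]
[ 38.30488705 171.116708    -5.15041147] -0.7700946081070686
```

View pics/i.png

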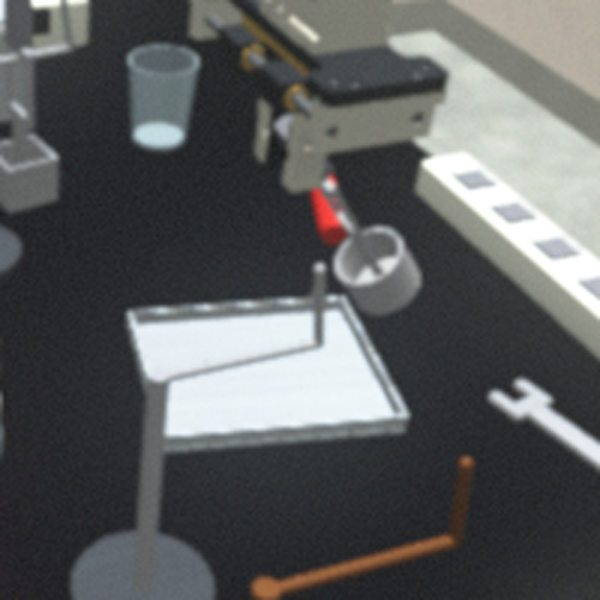

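Emit:
jog_arm:
  moves:
    - [[0,0,1.1],0,1]
    - [[0,0,0],0,1]
  newtons: 25

```text
time_s: 13.55
tcp_pos: [0.6386, -0.0369, 0.1657]
eef_rot: [180.0, -0.1, 180.0]
contact_force: [0.2, 0.5, -3.2]
gripper_width: 0.0217
gripper_force: 25.0
```

Emit:
jog_arm:
  moves:
    - [[0,0,0],0,1]
    - [[0,0,0],0,1]
    - [[0,0,0],0,1]
  newtons: 12

```text
time_s: 13.92
tcp_pos: [0.6392, -0.0369, 0.1667]
eef_rot: [180.0, 0.0, -180.0]
contact_force: [-0.1, 0.4, -1.2]
gripper_width: 0.0221
gripper_force: 12.0
```

```bash
cat > look.py <<'E'
from fit import *
s=get_state();G=np.array(s["tcp_pos"])+[0,0,.019];print(s["tcp_pos"],s["contact_force"],s["moment"])
p=capture("side");k=regions_of(p,"round_dipper")
for q in k[:1]:
    for a in(10,35):r=fit(p,G,q["pixels"],a0=a);print(r.x,r.fun)
E
python3 look.py
```

```text
[ 0.63915258 -0.03689148  0.16668939] [-0.11173656  0.43580888 -1.24530906] [-0.0186084   0.17629184 -0.02178313]
[ 24.47157921 168.4682777  -25.45213599] -0.6629931672911615
[ 24.28645907 168.2414407    1.79967487] -0.6621928859552622
```

Emit:
jog_arm:
  moves:
    - [[0,0,0],0,1]
    - [[0,0,0],0,1]
    - [[0,0,0],0,1]
    - [[0,0,0],0,1]
  newtons: 9

```text
time_s: 14.52
tcp_pos: [0.6392, -0.0368, 0.1666]
eef_rot: [180.0, 0.0, -180.0]
contact_force: [0.4, 0.7, -2.2]
gripper_width: 0.0222
gripper_force: 9.0
```

```bash
python3 look.py
```

```text
[ 0.63919532 -0.03684964  0.16659074] [ 0.44908928  0.65268281 -2.20389218] [-0.03364019  0.17878623  0.03069901]
[ 24.47681079 168.38476014 -14.3765124 ] -0.6747747087698732
[ 24.47579022 168.39086047  -0.17636958] -0.6747747087698732
```

Emit:
jog_arm:
  moves:
    - [[0,0,0.4],0,1]
    - [[0,0,0.3],0,1]
    - [[0,0,0],0,1]
    - [[0,0,0],0,1]
  newtons: 6

```text
time_s: 15.12
tcp_pos: [0.6392, -0.0369, 0.1596]
eef_rot: [-180.0, 0.0, -180.0]
contact_force: [-0.7, 0.3, -1.1]
gripper_width: 0.0218
gripper_force: 6.0
```

```bash
python3 look.py
```

```text
[ 0.63922662 -0.0368639   0.15955227] [-0.71445     0.28356572 -1.07464213] [-0.01216709  0.04393397 -0.04679359]
[ 10.62429699 169.30239201  -2.54696352] -0.6360908408920412
[ 10.62300623 169.2868691   -0.65936292] -0.6359170305676856
```

Emit:
jog_arm:
  moves:
    - [[0,0,0],0,1]
    - [[0,0,0],0,1]
    - [[0,0,0],0,1]
  newtons: 4

```text
time_s: 15.6
tcp_pos: [0.6392, -0.0369, 0.1596]
eef_rot: [180.0, 0.0, -180.0]
contact_force: [0.1, 0.5, -2.7]
gripper_width: 0.022
gripper_force: 4.0
```

```bash
python3 look.py
python3 - <<'E'
from h import *
p=capture("side");cv2.imwrite("pics/j.png",cv2.resize(p["pixels"][90:240,260:410],(600,600),interpolation=cv2.INTER_CUBIC))
E
```

```text
[ 0.63916496 -0.03685455  0.15959019] [ 0.0710064   0.48497866 -2.73148018] [-0.00991219  0.08394884  0.00312822]
```

View pics/j.png

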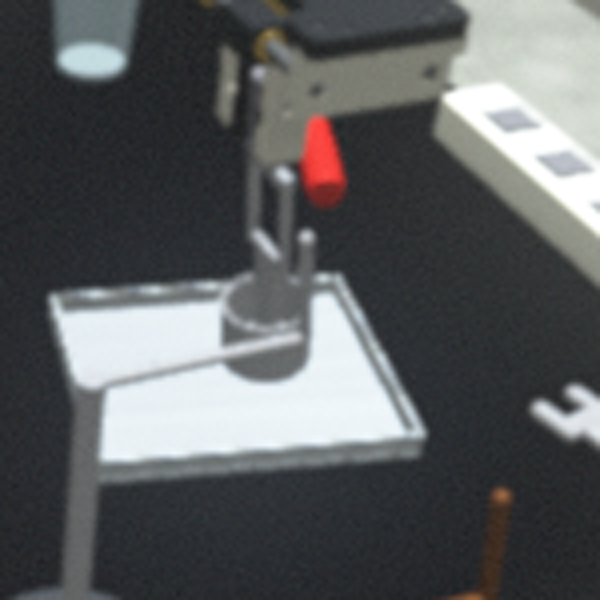

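The cup hangs just above the tray floor, near (265,340), and is almost upright. I'll lower it until it touches.

Emit:
jog_arm:
  moves:
    - [[0,0,0.1],0,1]
    - [[0,0,0.1],0,1]
    - [[0,0,0.1],0,1]
    - [[0,0,0.1],0,1]
    - [[0,0,0],0,1]
  newtons: 4

```text
time_s: 16.38
tcp_pos: [0.6391, -0.0369, 0.1554]
eef_rot: [180.0, -0.0, -180.0]
contact_force: [-0.1, -0.3, -2.5]
gripper_width: 0.0216
gripper_force: 4.0
```

Emit:
jog_arm:
  moves:
    - [[0,0,0.1],0,1]
    - [[0,0,0.1],0,1]
    - [[0,0,0.1],0,1]
    - [[0,0,0.1],0,1]
    - [[0,0,0],0,1]
  newtons: 3

```text
time_s: 17.0
tcp_pos: [0.6393, -0.0369, 0.1517]
eef_rot: [-180.0, 0.0, -180.0]
contact_force: [-0.5, 0.4, -2.6]
gripper_width: 0.0218
gripper_force: 3.0
```

Emit:
jog_arm:
  moves:
    - [[0,0,0.1],0,1]
    - [[0,0,0.1],0,1]
    - [[0,0,0.1],0,1]
    - [[0,0,0],0,1]
  newtons: 3

```text
time_s: 17.5
tcp_pos: [0.6395, -0.0369, 0.149]
eef_rot: [180.0, 0.1, -180.0]
contact_force: [0.0, -0.3, 5.1]
gripper_width: 0.0222
gripper_force: 3.0
```

```bash
python3 look.py
```

```text
[ 0.6395169  -0.03687243  0.14896266] [ 0.01931617 -0.32947769  5.09568591] [ 0.01143175 -0.26575184  0.00511561]
[  7.7384095  167.69525818   1.00548417] -0.6869266055045872
[  7.78340602 167.70673191   1.39113509] -0.6865896534404822
```

Emit:
jog_arm:
  moves:
    - [[-0.5,0,0],0,1]
    - [[-0.5,0,0],0,1]
    - [[-0.5,0,0],0,1]
    - [[-0.4,0,0],0,1]
    - [[0,0,0],0,1]
  newtons: 3

```text
time_s: 18.23
tcp_pos: [0.6584, -0.0369, 0.1482]
eef_rot: [180.0, -0.0, 180.0]
contact_force: [0.2, -0.1, 0.1]
gripper_width: 0.0218
gripper_force: 3.0
```

```bash
python3 look.py
```

```text
[ 0.65835604 -0.03685933  0.14817075] [ 0.21317791 -0.10893967  0.08373706] [-0.01928792 -0.02610369 -0.04428375]
[  1.78099846 164.90982607   1.94072692] -0.6708019795268118
[  1.71320244 164.34097484  10.28140967] -0.6699160574059031
```

Emit:
jog_arm:
  moves:
    - [[0,0,0],0,2.5]
    - [[0,0,0],0,3.5]
    - [[0,0,0],0,5]
    - [[0,0,0],0,6]
    - [[0,0,-1],0,6]
    - [[0,0,-2],0,6]
    - [[0,0,-4],0,6]
    - [[0,0,-4],0,6]
    - [[0,0,-3],0,6]
    - [[0,0,0],0,6]
    - [[0,0,0],0,6]

```text
time_s: 19.7
tcp_pos: [0.6579, -0.0368, 0.2885]
eef_rot: [180.0, -0.0, 180.0]
contact_force: [0.3, -0.0, -0.3]
gripper_width: 0.0596
gripper_force: 0.0
```

Run:
```python
from h import *
s=get_state();print(s["tcp_pos"],s["contact_force"],s["gripper_force"])
p=capture("side")
a=cv2.resize(p["pixels"][40:240,200:400],(600,600),interpolation=cv2.INTER_CUBIC)
q=np.array([.6584,-.0369,.003])
for z in(0,.184):
    cv2.circle(a,tuple(int(v) for v in (proj(p,q+[0,0,z])-[200,40])*3),3,(0,0,255),-1)
cv2.imwrite("pics/k.png",a)
```

```text
[ 0.65788867 -0.03680637  0.28852499] [ 0.30162963 -0.03498856 -0.30141046] 0.0
```

View pics/k.png

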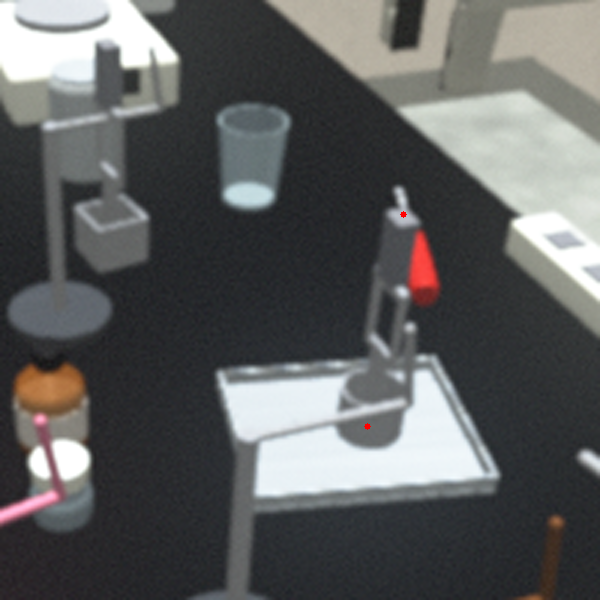

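The dipper stands upright in the tray, with its base at about (370,430) in the crop. The square dipper at (110,235) still hangs on its hook, and the gripper is clear.

```bash
python3 -c "from plant import *; print(close_job())"
```

```text
the job is handed in; nothing more can be done
None
```

The round dipper is off its hook and standing upright, released, in the drip tray about 20 mm from the centre. The square dipper still hangs on its own hook, and the job was handed in just under 20 s in; the hand-in reported no verdict.

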